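# Unbolt the specimen transport case

## Robot

A 7-joint arm with a two-finger parallel gripper is mounted at the origin on the work surface. World frame = base frame: x ahead of the robot, y to its left, z up, the work surface at z = 0. Lengths are in m, angles in degrees, forces in N, time in s.
With the tool pointing down it reaches from about 0.4 to 0.75 m from the base axis. Payload 19.5 kg.
Tool frame: the origin (TCP) lies at the very end of the fingers, on their centre line; the grasp point (between the pads) lies 19 mm behind it; z points along the fingers, y is the direction in which the jaws open and shut (so a half turn about z gives the same grasp; the last joint's range is limited). The gripper opens to 85 mm and grips with 20 to 120 N. Pads are 22 mm wide; open, the fingers measure 114 mm over their backs; the gripper's body (76 mm by 85 mm) begins 54 mm behind the grasp point. The pads swing forward as they close: fully open they stand 13 mm farther back than shut.
Start: joints at [-71.889, 40.479, -1.581, 85.061, 1.261, 54.483, -4.326], TCP at [0.201, 0.539, 0.231] pointing down, gripper open.
Joint ranges: [-155.06, 155.06], [-18.47, 123.98], [-90, 86.84], [0, 140.48], [-83.41, 263.41], [0, 116], [-161.91, 161.91]. Speed limits (degrees/s): [108.29, 108.29, 147.25, 147.25, 172.46, 172.46, 172.46].

## Interface

Orientations are given as a 3x3 rotation matrix whose columns are the frame's x, y, z axes.
In Python, from station import robot, cams, ticket gives the robot as it stands.
- The arm moves only by the tool arm_command, never from a script. Its argument "commands" is text: rows parted by semicolons, each of 7 numbers parted by spaces: the turn, a rotation vector about the tool's x, y, z in degrees, then the shift along the tool's x, y, z in mm, then the opening, from 0 (shut) to 1 (fully open). A call has 1 to 20 rows; each row is the pose to reach, as a shift and turn from the pose commanded when the call began, along the tool's axes at that moment; what a row does not reach only later rows make up. A row lasts 1/10 s, in which the tool goes at most 50 mm and 8.59 degrees, less where a joint would pass 70% of its speed; a pose out of reach is approached as far as the arm can. A call with a gripper value outside its range is refused whole. The fingers move at their own pace and stop on an object; "squeeze" is the grip in N (left out, the last holds). Time passes only in rows, so rows that repeat a pose let the fingers close. It gives the time, the measured TCP pose, the force and the opening at its end, in the units of the state.
- robot.get_state(): the state, without advancing time (a new reading comes with each control period).
- cams.read_camera(name): name is "scene" or "top" or "wrist"; returns a dict with "color" (480x640x3 uint8, red, green, blue), "mtx" (3x3 intrinsics, pixels), "R" (3x3) and "t" (3): a world point X has camera coordinates R X + t; the wrist camera has in their place "tool_from_camera" (4x4, takes a point from camera to tool coordinates, whose origin is the TCP and whose axes are the flange's). Camera axes: x right, y down, z forward; pixel columns grow to the right and rows downward; lengths in m; the calibration is good to about 2 mm. A picture is of the moment at which its call begins: read the wrist's pose just before it. There is no depth.
- ticket.job_done(): hands the job in, once; it reports no verdict.
The state is a dict: "t": time; "joints": joint angles; "joint_velocities": joint speeds; "tau": joint torques, N m; "tcp_pos": TCP position; "tool_rot": TCP orientation; "force": force on the tool from outside, world axes, zero at the start; "torque": the same for the moment, N m; "grip_width": finger opening in m.
Only numpy, scipy, OpenCV 4.12 (cv2) and the standard library are available. Lean on these libraries where they do the work, as an engineer would, in place of code of your own. Each camera call takes 0.05 s, during which the arm holds its last target. There are 200 camera calls.

## Task

Unlock the specimen transport case: press its yellow spring catch down with one fingertip and keep it down while the other fingertip pushes the bolt's red tab back, away from the clear lid, as far as it goes. Then let the catch spring up, so that the bolt is locked open, and leave the jar, the bottle and the vial standing where they are.

Things in the scene. Friction and masses are not known exactly. Their poses are not given: they have to be found in the camera images.
- case: White transport case fixed to the bench, 300 x 240 mm, 100 mm high; origin at the centre of its underside, on the bench. Its x axis points from the grey bolt deck (near half, top 100 mm above the bench) to the clear lid over lilac-capped tubes (far half); y to its left, z up. On the deck, the bolt lies along x at y = -34 mm and the yellow catch bar parallel to it at y = +34 mm.
- nose (a point): Tip of the steel bolt (24 mm wide, top face 24 mm above the deck), at the start inside a light grey keeper (32 mm above the deck) on the lid; moves with the bolt. From the tab to 60 mm towards the lid nothing between y = -48 and +18 mm stands over 24 mm above the deck, so a fingertip can go down on the lid side of the tab. Steel bridges (30 mm) cross the bolt at x = -118 and -8 mm of the case.
- tab (a point): Middle of the top edge of the bolt's red upright tab, a plate 6 mm thick (x), 28 mm wide (y), 38 mm tall above the bolt; this top is 62 mm above the deck (162 mm above the bench). It starts at x = -75, y = -34 mm in the case's frame and moves with the bolt along the case's -x.
- bar (a point): Middle of the top face of the yellow catch, a flat press bar 96 mm long (x), 28 mm wide (y), its top 42 mm above the deck (142 mm above the bench) when up, at x = -75, y = +34 mm in the case's frame. It goes straight down when pressed anywhere on it, and a fingertip can slide along it.
- bolt (a joint): Travel of the bolt towards the case's -x: 0 = locked in the keeper (at the start), 0.032 m = fully open, at its stop. About 2 N of friction; it stays where it is left. A comb of teeth on its side meets the catch's pawl: with the catch up it is blocked (2 mm of play), and the pawl can rise only at 0, 0.016 and 0.032 m (each within 2 mm).
- catch (a joint): How far the catch is pressed down: 0 = up, 0.012 m = at its bottom stop. Its spring needs about 3 N to start and 6.5 N at the bottom; the bolt is free to slide when it is pressed 0.006 m or more. It springs up by itself when let go, if the pawl faces a gap.
- jar_mid (a point): Centre (half-way up) of a loose clear specimen jar with a yellow lid, 60 mm across, 75 mm high, standing on the bench beside the case. Leave it alone.
- reagent_mid (a point): Centre (half-way up) of a loose white reagent bottle with a blue cap, 54 mm across, 120 mm high, standing on the bench beside the case. Leave it alone.
- vial_mid (a point): Centre (half-way up) of a loose green vial, 28 mm across, 42 mm high, standing on the deck of the case, to the left of the catch. Leave it alone.
Mind the look-alikes: they are no part of the job. Of the things shaped like the part that bears vial_mid, the green one is meant.

How it is judged:
By the outcome, as a careful person would: the job done as asked, in the order asked, and still so for the second after the job is handed in, with the robot touching nothing.
It also fails if it takes over 32 s, if anything falls off the work surface, if the arm or the gripper's body presses on something with over 40 N, if the wrist force passes 120 N, or if a joint passes its speed limit or range.

## Working session

There is one attempt and no reset: what is moved stays moved. The work goes in short steps, Python scripts to look and compute and a tool call to move; the robot and the scene stay as the last step left them, time stands still between calls to the robot, and variables do not carry over. Pictures are saved under pics/ and viewed, about 8 in all and at most 12, crops included, and the job is handed in when it is done.

Besides the shell and the picture viewer there is one more tool, called after "Request:" by a JSON object that holds its "fn" and its "kwargs", one argument or row to a line. arm_command: Moves the arm, as the interface text tells. Its arguments: {"type":"object","properties":{"commands":{"type":"string"},"squeeze":{"type":"number"}},"required":["commands"]}

```bash
ls; mkdir -p pics
python3 - <<'E'
from station import robot,cams
import cv2,numpy as np
s=robot.get_state(); print(s)
for n in ("scene","top"):
    d=cams.read_camera(n); cv2.imwrite(f"pics/{n}0.png",d["color"][:,:,::-1]); np.savez(f"{n}0.npz",**d)
    print(n,d["mtx"],d["R"],d["t"])
E
```

```text
pics
{'t': 0.0, 'joints': array([-71.88689513,  40.51407644,  -1.581245  ,  85.08344257,
         1.25948539,  54.4813974 ,  -4.32622806]), 'joint_velocities': array([ 0.00315175, -0.03786809,  0.08131003,  0.02382642,  0.00757558,
       -0.01886413, -0.03390425]), 'tau': array([-1.26175299e-03, -8.83202434e+01,  1.23533998e+00, -2.36173189e+01,
        1.70427404e-02,  6.58279794e-03, -1.99839036e-05]), 'tcp_pos': array([0.20130723, 0.53833861, 0.23083004]), 'tool_rot': array([[-9.36646720e-01,  3.50275323e-01, -3.46956386e-04],
       [ 3.50275494e-01,  9.36646167e-01, -1.01790941e-03],
       [-3.15731805e-05, -1.07495183e-03, -9.99999422e-01]]), 'force': array([0.1522648 , 0.35998845, 0.0783399 ]), 'torque': array([-4.46210410e-02, -3.35851582e-02,  2.76531417e-05]), 'grip_width': 0.08563643377243448}
scene [[549.02485106   0.         324.75057804]
 [  0.         549.02485106 245.29413104]
 [  0.           0.           1.        ]] [[-0.70832732  0.70577243  0.01255687]
 [ 0.44355075  0.45885386 -0.76988043]
 [-0.54912215 -0.53975773 -0.63806462]] [ 0.39785229 -0.17230636  1.35190061]
top [[459.09451175   0.         320.84633029]
 [  0.         459.09451175 246.3456536 ]
 [  0.           0.           1.        ]] [[-0.00631891 -0.99997305 -0.0037383 ]
 [-0.99611422  0.00662283 -0.0878214 ]
 [ 0.08784379  0.00316884 -0.99612922]] [0.04356954 0.59343498 0.94955984]
```

View pics/scene0.png

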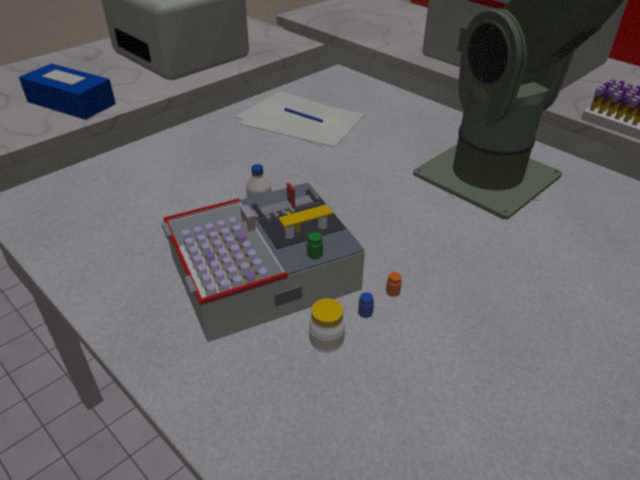

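View pics/top0.png

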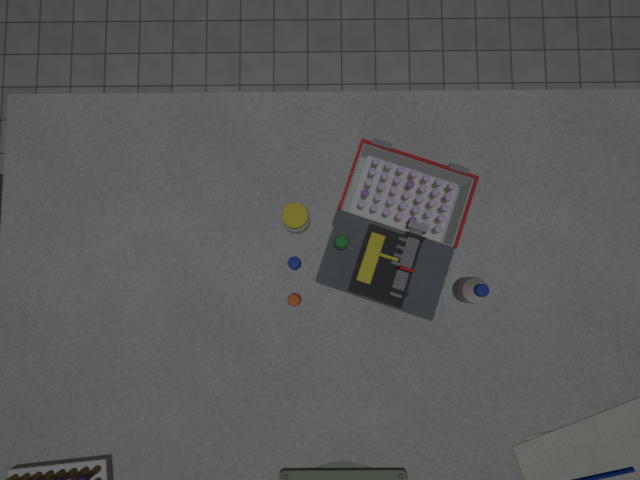

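The scene view shows the catch bar at (308,216), the red tab at (291,193), and three capped vials: green (315,245) on the deck, blue (366,304) and orange (394,284) on the bench. Only the green one stands on the deck left of the catch, so it is vial_mid. In the top view the bar is at (371,259), the tab at (405,268) and the green vial at (341,242).

```bash
cat > h.py <<'E'
import cv2,numpy as np
def ray(d,px):
    v=np.linalg.inv(d["mtx"])@np.array([px[0],px[1],1.]); R=d["R"]; return -R.T@d["t"],R.T@v
def plane(d,px,z):
    o,v=ray(d,px); return o+v*(z-o[2])/v[2]
def tri(a,pa,b,pb):
    o1,v1=ray(a,pa);o2,v2=ray(b,pb)
    s=np.linalg.lstsq(np.c_[v1,-v2],o2-o1,rcond=None)[0]
    p,q=o1+v1*s[0],o2+v2*s[1]; return (p+q)/2,np.linalg.norm(p-q)
def mask(d,lo,hi,box):
    hsv=cv2.cvtColor(d["color"],cv2.COLOR_RGB2HSV); m=cv2.inRange(hsv,lo,hi)
    o=np.zeros_like(m);x0,y0,x1,y1=box;o[y0:y1,x0:x1]=m[y0:y1,x0:x1]; return o
def big(m):
    c=max(cv2.findContours(m,0,2)[0],key=cv2.contourArea); return c
E
python3 - <<'E'
from h import *
s=dict(np.load("scene0.npz"));t=dict(np.load("top0.npz"))
Y=((20,120,60),(35,255,255)); G=((50,100,20),(80,255,255)); Rd=((0,120,50),(8,255,255))
for n,d,b in(("t",t,(350,225,392,292)),("s",s,(270,200,345,232))):
    c=big(mask(d,*Y,b)); r=cv2.minAreaRect(c); print(n,"bar",r, cv2.boxPoints(r).round(1).tolist())
    if n=="t":
        q=[plane(d,p,.142) for p in cv2.boxPoints(r)]; print(np.round(q,4))
for n,d,b in(("t",t,(392,258,420,278)),("s",s,(280,175,303,212))):
    c=big(mask(d,*Rd,b)); print(n,"tab",cv2.minAreaRect(c),cv2.boxPoints(cv2.minAreaRect(c)).round(1).tolist())
for n,d,b in(("t",t,(325,228,356,256)),("s",s,(300,225,330,265))):
    c=big(mask(d,*G,b)); print(n,"vial",cv2.minAreaRect(c), plane(d,cv2.minAreaRect(c)[0],.135))
a=cv2.resize(t["color"][200:330,310:480],None,fx=4,fy=4,interpolation=2)[:,:,::-1]
b=cv2.resize(s["color"][170:270,220:370],None,fx=4,fy=4,interpolation=2)[:,:,::-1]
cv2.imwrite("pics/ct.png",a*1);cv2.imwrite("pics/cs.png",b*1)
E
```

```text
t bar ((376.3000183105469, 259.60003662109375), (27.51181411743164, 50.91267013549805), 18.434947967529297) [[355.20001220703125, 279.3999938964844], [371.29998779296875, 231.10000610351562], [397.3999938964844, 239.8000030517578], [381.29998779296875, 288.1000061035156]]
[[ 0.5214 -0.0241  0.142 ]
 [ 0.6116 -0.0555  0.142 ]
 [ 0.5948 -0.1041  0.142 ]
 [ 0.5049 -0.0724  0.142 ]]
s bar ((305.9805603027344, 218.60879516601562), (21.843015670776367, 53.572322845458984), 79.5625228881836) [[277.70001220703125, 212.6999969482422], [330.29998779296875, 203.0], [334.29998779296875, 224.5], [281.6000061035156, 234.1999969482422]]
t tab ((406.7500305175781, 269.25), (14.86270523071289, 3.7947330474853516), 18.434946060180664) [[399.1000061035156, 268.70001220703125], [400.29998779296875, 265.1000061035156], [414.3999938964844, 269.79998779296875], [413.20001220703125, 273.3999938964844]]
s tab ((290.32305908203125, 191.34515380859375), (17.095382690429688, 5.654115676879883), 86.18592071533203) [[286.8999938964844, 183.0], [292.6000061035156, 182.60000610351562], [293.70001220703125, 199.6999969482422], [288.1000061035156, 200.10000610351562]]
t vial ((340.5, 241.5), (13.0, 13.0), 90.0) [0.59305106 0.00219361 0.135     ]
s vial ((314.5, 245.0), (26.0, 15.0), 90.0) [0.60475091 0.0163604  0.135     ]
```

View pics/ct.png

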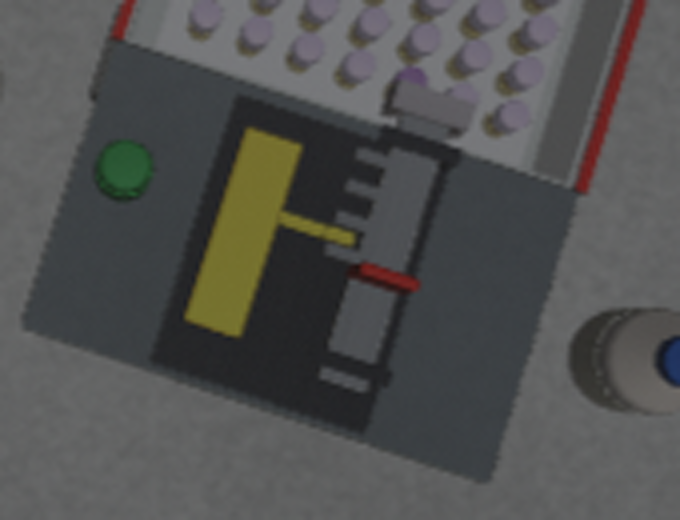

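View pics/cs.png

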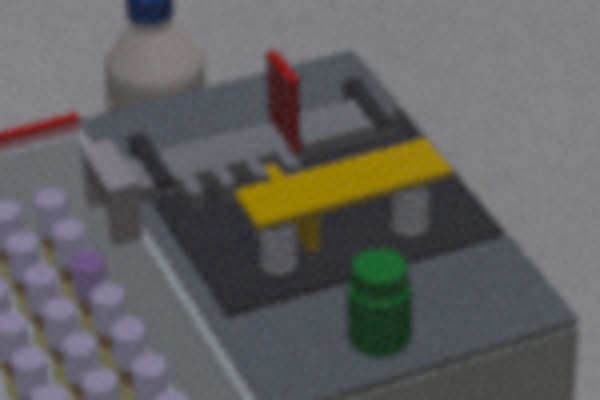

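The crops confirm the scene: the bar's four corners and the tab's top edge are clear in both views, and the green vial sits on the deck left of the bar. I'll triangulate them.

Run:
```python
from h import *
from station import robot
s=dict(np.load("scene0.npz"));t=dict(np.load("top0.npz"))
ft=lambda p:(np.array(p)+.5)/4-.5+[310,200]
fs=lambda p:(np.array(p)+.5)/4-.5+[220,170]
P={}
for n,a,b in(("fl",(245,128),(258,228)),("fr",(302,144),(237,190)),("nr",(240,337),(428,138)),("nl",(185,320),(455,175)),("tab",(389,276),(281,57)),("vialtop",(124,163),(380,264))):
    p,e=tri(t,ft(a),s,fs(b)); P[n]=p; print(n,p.round(4),"gap",round(e,4), plane(t,ft(a),.162 if n=="tab" else .142).round(4))
bar=sum(P[k] for k in("fl","fr","nr","nl"))/4
ex=(P["fl"]+P["fr"]-P["nl"]-P["nr"])[:2];ex/=np.linalg.norm(ex);ey=np.array([-ex[1],ex[0]])
print("bar",bar,"yaw",np.degrees(np.arctan2(ex[1],ex[0])),"bar->tab in case",(P["tab"]-bar)[:2]@ex,(P["tab"]-bar)[:2]@ey,"vial",(P["vialtop"]-bar)[:2]@ex,(P["vialtop"]-bar)[:2]@ey)
q=robot.get_state();T=q["tool_rot"];print("tool x yaw",np.degrees(np.arctan2(-T[1,0],-T[0,0])))
mid=(bar[:2]+P["tab"][:2])/2
print("mid",mid)
```

```text
fl [ 0.6106 -0.0547  0.1379] gap 0.0013 [ 0.6106 -0.0547  0.142 ]
fr [ 0.6018 -0.0802  0.1405] gap 0.0036 [ 0.6029 -0.0813  0.142 ]
nr [ 0.5119 -0.0498  0.1398] gap 0.0032 [ 0.5129 -0.0508  0.142 ]
nl [ 0.5199 -0.0246  0.1363] gap 0.0033 [ 0.5209 -0.0254  0.142 ]
tab [ 0.5398 -0.1163  0.1651] gap 0.0003 [ 0.54  -0.117  0.162]
vialtop [0.5936 0.0032 0.1417] gap 0.0027 [0.5945 0.0022 0.142 ]
bar [ 0.56106231 -0.05231023  0.13863093] yaw -18.49964427187044 bar->tab in case 0.00011802771068955216 -0.06742683165536628 vial 0.013242583837724491 0.06298592111993183
tool x yaw -20.501997095659114
mid [ 0.55042105 -0.08430025]
```

Request:
{"fn": "arm_command", "kwargs": {
  "commands": "0 0 0 -12 -10 0 0.65; 0 0 -1 -40 -32 0 0.65; 0 0 -2 -75 -61 0 0.65; 0 0 -2 -112 -91 0 0.65; 0 0 -2 -150 -122 0 0.65; 0 0 -2 -188 -152 0 0.65; 0 0 -2 -226 -183 0 0.65; 0 0 -2 -264 -214 0 0.65; 0 0 -2 -302 -245 0 0.65; 0 0 -2 -340 -276 0 0.65; 0 0 -2 -378 -307 0 0.65; 0 0 -2 -416 -338 0 0.65; 0 0 -2 -454 -368 0 0.65; 0 0 -2 -490 -398 0 0.65; 0 0 -2 -520 -422 0 0.65; 0 0 -2 -545 -442 0 0.65; 0 0 -2 -560 -454 5 0.65; 0 0 -2 -567 -460 15 0.65; 0 0 -2 -567 -460 20 0.65; 0 0 -2 -567 -460 20 0.65"
}}

```text
t: 2.1
tcp_pos: [0.5706, -0.0897, 0.2104]
tool_rot: [[-0.949, 0.316, -0.002], [0.316, 0.949, 0.001], [0.002, 0.0, -1.0]]
force: [-0.4, 1.0, 0.5]
grip_width: 0.0558
```

Run:
```python
from station import robot,cams
import cv2,numpy as np
s=robot.get_state(); T=s["tool_rot"]; print(s["t"],s["tcp_pos"],T.round(4),np.degrees(np.arctan2(-T[1,0],-T[0,0])),s["force"],s["grip_width"])
d=cams.read_camera("wrist"); cv2.imwrite("pics/w1.png",d["color"][:,:,::-1]); np.savez("w1.npz",**d,**{"p":s["tcp_pos"],"T":T}); print(d["tool_from_camera"],d["mtx"])
d=cams.read_camera("scene"); cv2.imwrite("pics/s1.png",cv2.resize(d["color"][120:290,200:400],None,fx=4,fy=3.5)[:,:,::-1])
```

```text
2.1 [ 0.57064734 -0.08970036  0.21040922] [[-9.486e-01  3.163e-01 -1.800e-03]
 [ 3.163e-01  9.486e-01  7.000e-04]
 [ 1.900e-03  1.000e-04 -1.000e+00]] -18.442130180352407 [-0.40347517  0.96902552  0.45981758] 0.0557547657378832
[[-7.90910445e-04 -9.63238522e-01 -2.68646467e-01  6.87138707e-02]
 [ 9.99998528e-01 -1.17085665e-03  1.25408292e-03 -1.00802905e-03]
 [-1.52252748e-03 -2.68645080e-01  9.63238030e-01 -1.43953950e-01]
 [ 0.00000000e+00  0.00000000e+00  0.00000000e+00  1.00000000e+00]] [[343.66346138   0.         314.53618587]
 [  0.         343.66346138 235.67269138]
 [  0.           0.           1.        ]]
```

View pics/w1.png

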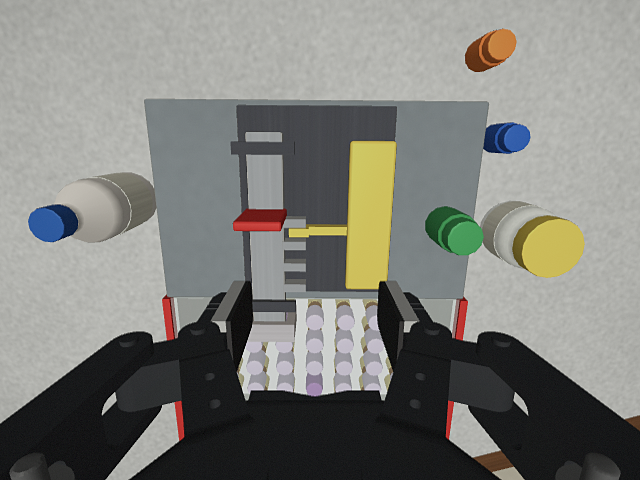

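The wrist view shows the red tab with its top edge centred near (258,229), the bar centred near (371,215) and both fingertips on the lid side of the tab. I'll check these in the tool frame.

Run:
```python
from h import *
d=dict(np.load("w1.npz"));M=d["tool_from_camera"];K=d["mtx"]
def f(px,z):
    v=M[:3,:3]@np.linalg.inv(K)@[px[0],px[1],1];o=M[:3,3];h=d["p"][2]-z
    return (o+v*(h-o[2])/v[2])*1000
for n,p,z in(("tab l",(233,229),.162),("tab r",(284,229),.162),("tab top rear edge",(260,226),.162),("bar",(349,142),.142),("bar",(395,142),.142),("bar",(346,287),.142),("bar",(388,289),.142),("vial",(465,237),.142)): print(n,f(p,z).round(1))
for p in((252,282),(380,282),(232,350),(403,350)): 
    v=M[:3,:3]@np.linalg.inv(K)@[p[0],p[1],1];o=M[:3,3]; print("finger@tip plane z=-4",(o+v*(-4-o[2])/v[2]*1)*1000)
```

```text
tab l [ 19.1 -47.9  48.4]
tab r [ 19.1 -18.4  48.4]
tab top rear edge [ 20.9 -32.2  48.4]
bar [67.4 19.9 68.4]
bar [67.4 47.3 68.4]
bar [-26.2  20.3  68.4]
bar [-27.7  48.5  68.4]
vial [ 8.5 96.  68.4]
finger@tip plane z=-4 [ 1725.20016046   751.12526779 -4000.        ]
finger@tip plane z=-4 [ 1727.43949943  -798.17047517 -4000.        ]
finger@tip plane z=-4 [ 2666.21699272  1054.49434858 -4000.        ]
finger@tip plane z=-4 [ 2670.20717536 -1141.20383504 -4000.        ]
```

View pics/s1.png

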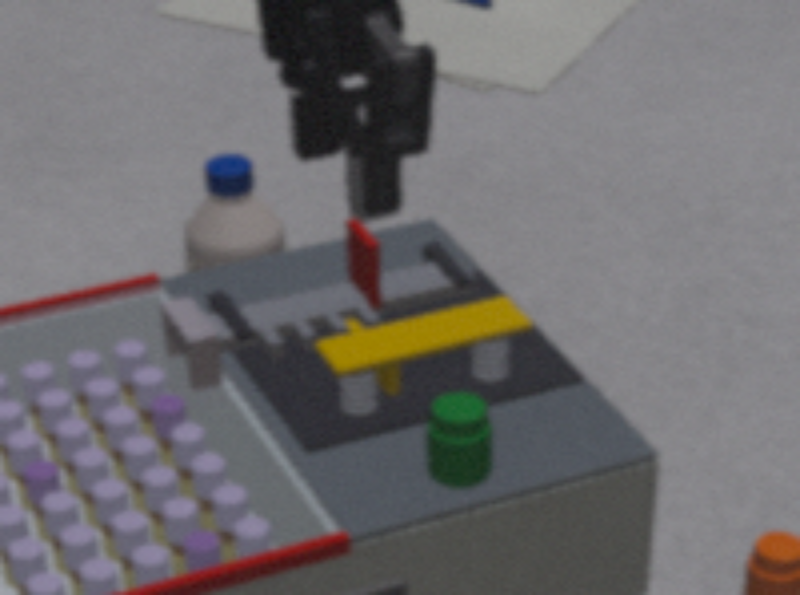

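Lateral alignment is within 1 mm and there are about 7 mm between the finger's edge and the tab. Descending.

Request:
{"fn": "arm_command", "kwargs": {
  "commands": "0 0 0 0 0 15 0.65; 0 0 0 0 0 35 0.65; 0 0 0 0 0 50 0.65; 0 0 0 0 0 58 0.65; 0 0 0 0 0 62 0.65; 0 0 0 0 0 62 0.65; 0 0 0 0 0 62 0.65"
}}

```text
t: 2.9
tcp_pos: [0.5716, -0.0908, 0.15]
tool_rot: [[-0.948, 0.317, 0.001], [0.317, 0.948, -0.0], [-0.001, 0.0, -1.0]]
force: [0.5, -0.6, -0.3]
grip_width: 0.0556
```

Request:
{"fn": "arm_command", "kwargs": {
  "commands": "0 0 0 0 0 2 0.65; 0 0 0 0 0 4 0.65; 0 0 0 0 0 6 0.65; 0 0 0 0 0 8 0.65; 0 0 0 0 0 10 0.65; 0 0 0 0 0 10 0.65; 0 0 0 0 0 10 0.65"
}}

```text
t: 3.6
tcp_pos: [0.5713, -0.0909, 0.1393]
tool_rot: [[-0.948, 0.317, -0.0], [0.317, 0.948, -0.0], [0.0, -0.0, -1.0]]
force: [0.1, 0.5, -0.4]
grip_width: 0.0553
```

Request:
{"fn": "arm_command", "kwargs": {
  "commands": "0 0 0 0 0 2 0.65; 0 0 0 0 0 4 0.65; 0 0 0 0 0 6 0.65; 0 0 0 0 0 6 0.65; 0 0 0 0 0 6 0.65"
}}

```text
t: 4.1
tcp_pos: [0.5714, -0.0909, 0.1334]
tool_rot: [[-0.948, 0.317, 0.0], [0.317, 0.948, -0.0], [-0.0, -0.0, -1.0]]
force: [-0.1, -0.1, 3.9]
grip_width: 0.0555
```

Request:
{"fn": "arm_command", "kwargs": {
  "commands": "0 0 0 0 0 2 0.65; 0 0 0 0 0 4 0.65; 0 0 0 0 0 6 0.65; 0 0 0 0 0 6 0.65; 0 0 0 0 0 6 0.65"
}}

```text
t: 4.6
tcp_pos: [0.5714, -0.0909, 0.1273]
tool_rot: [[-0.948, 0.317, 0.0], [0.317, 0.948, -0.0], [-0.0, -0.0, -1.0]]
force: [0.1, 0.5, 6.1]
grip_width: 0.0555
```

Run:
```python
from station import robot,cams
import cv2,numpy as np
s=robot.get_state(); print(s["t"],s["tcp_pos"],s["force"],s["torque"])
d=cams.read_camera("wrist"); cv2.imwrite("pics/w2.png",d["color"][:,:,::-1])
```

```text
4.6 [ 0.57144291 -0.09088363  0.12725978] [0.07357838 0.512753   6.10853892] [ 0.22773834 -0.13106991  0.01504524]
```

View pics/w2.png

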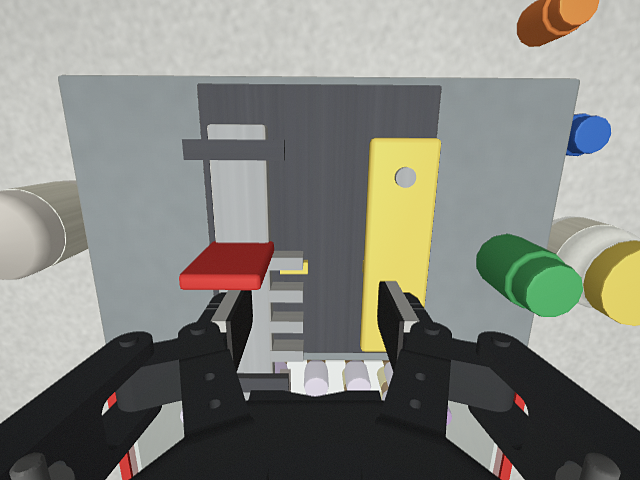

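The bar is pressed (6.1 N, roughly 10 mm down) and the other finger stands lid-side of the tab at about (232,300). Now pushing the bolt.

Request:
{"fn": "arm_command", "kwargs": {
  "commands": "0 0 0 2 0 1 0.65; 0 0 0 5 0 1 0.65; 0 0 0 8 0 1 0.65; 0 0 0 11 0 1 0.65; 0 0 0 14 0 1 0.65; 0 0 0 17 0 1 0.65; 0 0 0 20 0 1 0.65; 0 0 0 23 0 1 0.65; 0 0 0 26 0 1 0.65; 0 0 0 29 0 1 0.65; 0 0 0 31 0 1 0.65; 0 0 0 33 0 1 0.65; 0 0 0 34 0 1 0.65; 0 0 0 34 0 1 0.65; 0 0 0 34 0 1 0.65"
}}

```text
t: 6.15
tcp_pos: [0.54, -0.0802, 0.1265]
tool_rot: [[-0.948, 0.318, 0.002], [0.318, 0.948, -0.0], [-0.002, 0.0, -1.0]]
force: [5.9, -0.9, 5.8]
grip_width: 0.0556
```

Request:
{"fn": "arm_command", "kwargs": {
  "commands": "0 0 0 1 0 0 0.65; 0 0 0 2 0 0 0.65; 0 0 0 3 0 0 0.65; 0 0 0 4 0 0 0.65; 0 0 0 5 0 0 0.65; 0 0 0 5 0 0 0.65; 0 0 0 5 0 0 0.65"
}}

```text
t: 6.85
tcp_pos: [0.5353, -0.0786, 0.1266]
tool_rot: [[-0.948, 0.318, 0.002], [0.318, 0.948, -0.0], [-0.002, 0.001, -1.0]]
force: [5.9, -0.1, 5.4]
grip_width: 0.0553
```

Request:
{"fn": "arm_command", "kwargs": {
  "commands": "0 0 0 1 0 0 0.65; 0 0 0 2 0 0 0.65; 0 0 0 3 0 0 0.65; 0 0 0 3 0 0 0.65; 0 0 0 3 0 0 0.65"
}}

```text
t: 7.35
tcp_pos: [0.534, -0.0782, 0.1267]
tool_rot: [[-0.948, 0.317, 0.006], [0.317, 0.948, -0.001], [-0.006, 0.001, -1.0]]
force: [15.2, -4.4, -1.0]
grip_width: 0.0552
```

Run:
```python
from station import robot,cams
import cv2,numpy as np
s=robot.get_state(); print(s["t"],s["tcp_pos"],s["force"],s["torque"])
d=cams.read_camera("wrist"); cv2.imwrite("pics/w3.png",d["color"][:,:,::-1])
```

```text
7.35 [ 0.53402177 -0.0781617   0.12670062] [15.24274    -4.42576516 -0.979384  ] [-0.71987185 -3.34703687  0.28734215]
```

View pics/w3.png

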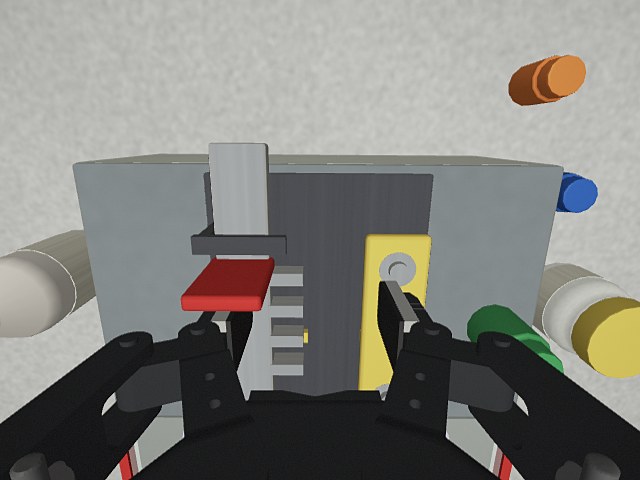

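Force rose to 15 N after 39.5 mm of travel, so the bolt is at its stop, with the tab at (228,285) just short of the rear bridge. Easing off the tab with the catch still held, then lifting straight up.

Request:
{"fn": "arm_command", "kwargs": {
  "commands": "0 0 0 -2 0 0 0.65; 0 0 0 -4 0 0 0.65; 0 0 0 -6 0 0 0.65; 0 0 0 -6 0 0 0.65; 0 0 0 -6 0 -4 0.65; 0 0 0 -6 0 -8 0.65; 0 0 0 -6 0 -12 0.65; 0 0 0 -6 0 -18 0.65; 0 0 0 -6 0 -30 0.65; 0 0 0 -6 0 -50 0.65; 0 0 0 -6 0 -75 0.65; 0 0 0 -6 0 -100 0.65; 0 0 0 -6 0 -120 0.65; 0 0 0 -6 0 -120 0.65; 0 0 0 -6 0 -120 0.65"
}}

```text
t: 8.9
tcp_pos: [0.5372, -0.0795, 0.2468]
tool_rot: [[-0.948, 0.317, 0.001], [0.317, 0.948, -0.0], [-0.001, -0.0, -1.0]]
force: [0.1, -0.3, -0.5]
grip_width: 0.0554
```

Run:
```python
from h import *
from station import robot,cams
s=robot.get_state(); print(s["t"],s["tcp_pos"],s["force"])
w=cams.read_camera("wrist");c=cams.read_camera("scene")
cv2.imwrite("pics/w4.png",w["color"][:,:,::-1])
cv2.imwrite("pics/s4.png",cv2.resize(c["color"][130:330,200:420],None,fx=3,fy=3,interpolation=2)[:,:,::-1])
np.savez("w4.npz",**w,p=s["tcp_pos"],T=s["tool_rot"]);np.savez("s4.npz",**c)
```

```text
8.9 [ 0.53717962 -0.07954343  0.24675156] [ 0.13983109 -0.3443877  -0.45252877]
```

View pics/w4.png

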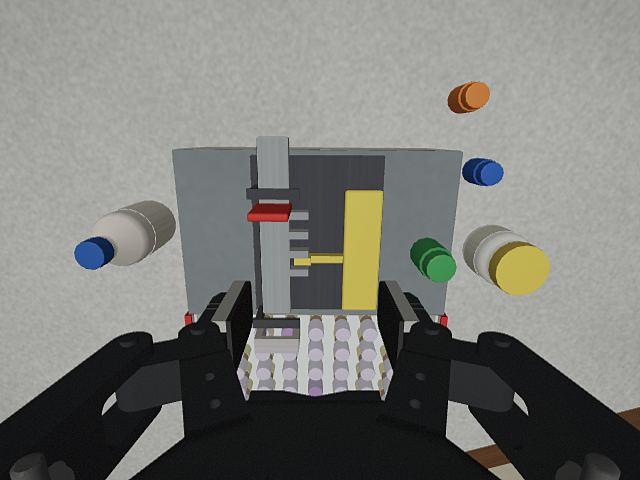

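View pics/s4.png

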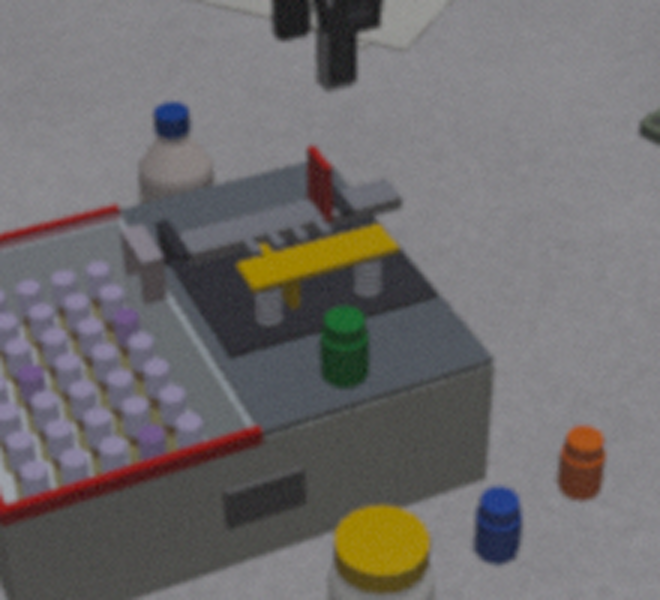

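Run:
```python
from h import *
a=dict(np.load("scene0.npz"));b=dict(np.load("s4.npz"))
ex=np.array([.948,-.317])
p0=plane(a,(290.2,184.2),.162);p1=plane(b,((319+.5)/3-.5+200,(152+.5)/3-.5+130),.162)
print("tab shift in case x",(p1-p0)[:2]@ex*1000,"y",(p1-p0)[:2]@[.317,.948]*1000)
rm=lambda d,x:cv2.moments(mask(d,(0,120,50),(8,255,255),x),True)
for d,x in((a,(280,175,303,212)),(b,(295,170,318,212))):
    m=rm(d,x);q=plane(d,(m["m10"]/m["m00"],m["m01"]/m["m00"]),.147);print("tab centroid",q[:2]@ex*1000)
for d in(a,b):
    m=mask(d,(22,150,60),(33,255,255),(270,200,345,222));ys,xs=np.nonzero(m);print("bar rows/cols",ys.min(),xs.min(),xs.max(),xs.mean(),ys.mean())
g=lambda d,x,lo,hi:cv2.moments(mask(d,lo,hi,x),True)
for n,x,lo,hi in(("green",(300,225,330,265),(50,100,20),(80,255,255)),("jar",(305,295,350,330),(20,120,60),(35,255,255)),("bottle",(245,160,270,178),(100,120,40),(130,255,255))):
    print(n,[(m["m10"]/m["m00"],m["m01"]/m["m00"]) for m in(g(a,x,lo,hi),g(b,x,lo,hi))])
```

```text
tab shift in case x -31.967476692487512 y 0.6246434318799793
tab centroid 550.284813539961
tab centroid 517.7337964056846
bar rows/cols 205 279 332 306.3174603174603 214.29365079365078
bar rows/cols 205 279 332 306.36182902584494 214.3061630218688
green [(314.4173913043478, 244.54782608695652), (314.36918604651163, 244.65697674418604)]
jar [(326.78032345013474, 312.0956873315364), (326.76778523489935, 312.13154362416105)]
bottle [(256.8314606741573, 169.2808988764045), (256.75555555555553, 169.3)]
```

Tab shifted 32 mm, the bar is back at its original pixels (fully up), and the jar, bottle and vial are unmoved. Handing in.

```bash
python3 -c "
from station import ticket
print(ticket.job_done())"
```

```text
the job is handed in; nothing more can be done
None
```

The case is unlocked, with the bolt fully open and locked there. I pressed the yellow catch about 10 mm down with one fingertip (6 N). I kept it down while the other fingertip pushed the red tab back to its stop, where the force rose to 15 N. Then I eased off the tab and lifted straight up, so the catch sprang up.

- **Bolt:** the last pictures show the tab moved 32.0 mm by its top edge and 32.5 mm by its centroid, matching the 32 mm full travel.
- **Catch:** the bar is back on its starting pixels, so it is fully up.
- **Loose things:** the jar, bottle and vial are within 0.15 pixel of where they were.
- **Robot:** the gripper was about 85 mm clear of everything at hand-in, around 9 s on the clock.

The vertical force read −1 N with the tab at its stop, instead of about +6 N. I put that down to friction between the finger and the tab; the tool height had not changed. My first colour-mask outline of the bar also took in the pawl arm, so I used the bar corners I read by eye instead.

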